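# Roll the kiln post home under the shelf

### The job

Take the wooden paddle from its sloping stand and use it to push the round kiln post gently along its two rails, under the dark kiln shelf, until it lies fully home against the brick stop. Roll the post with the paddle only: do not touch it with the gripper, lift it or send it rolling off fast. Then put the paddle back in its stand the way it stood, let go, and leave the other pots and tools alone.

Things in the scene. Friction and masses are not known exactly. Their poses are not given: they have to be found in the camera images.
- rack: Fixed rack mid-table, turned 40 to 66 degrees, its open long side to the robot's right. Origin: under the middle of its plywood base (150 wide, 12 thick, y -170 to 200); z up, y along the track to the brick stop, x across it to the closed side. Two steel rails at x = -35 and 35 (20 wide, top z = 22), y -166 to 169. Guides, inner faces x = -58 (top z = 34) and 58 (top z = 44). End lip at y = -162 (top z = 32). All mm.
- post_home (a point): Where the post's centre lies when home: rack x 0, y 142, z 49 mm, axes as the rack's. The post then touches the face of the brick stop, which stands 27 mm further along y, across the whole track (top z = 80 mm); a thicker brick pile stands behind it, to rack y 264 and z 180 mm.
- shelf_edge (a point): Middle of the lower edge, open side, of the dark fixed kiln shelf over the track: rack x -78, y 105, z 180 mm. Shelf: x -78 to 45, y -60 to 270, 16 mm thick; its pots reach z = 266. A cross bar at y = -45 hangs to z = 170; its leg is at x = 85. Open below: a paddle tilted 40 degrees, handle to rack -x, reaches the post's middle clear of the edge.
- post: Round pale ceramic kiln post lying across the rails: cylinder 54 mm in diameter, 110 mm long, about 0.28 to 0.5 kg. Origin at its centre, x along its axis (parallel to the rack's x); y and z turn as it rolls. Starts in the first half of the track (rack y -120 to -20 mm), rolls freely under 1 to 3 N and stops where it is left.
- paddle: Wooden paddle, 240 mm long, 0.14 kg. Origin: centre of the blade's rounded end (radius 25, tip at z = -25 mm). z runs up to the handle: flat blade 50 wide (x), 12 thick (y) to z = 95; handle 24 wide (x), 18 thick (y), z = 95 to 215. In the stand it slopes 40 degrees from vertical, y level. Good grip: across the 18 mm at z = 188, fingers pointing down along the handle.
- paddle_stand: Fixed wooden stand holding the blade in a sloping slot 16 mm wide with flared lips. Origin on the table below the blade's rounded end; z up, x away from the handle, y across the slot. The paddle slides in and out along its own z; cheeks reach paddle z = 50 mm, lips 68 mm; a sloping back lies under the blade's lower narrow edge to paddle z = 125 mm. Top at z = 135 mm, base 180 x 100 mm.
- paddle_place (a point): Where the paddle's origin rests in the stand: 55 mm above the stand's origin, same axes as the stand. There the paddle's z leans 40 degrees from vertical towards the stand's -x, and its y is along the stand's y.
- mug: Bystander: brown mug, 76 mm wide, 85 mm high; origin centre of underside.
- dish: Bystander: pale small bowl, 110 mm wide, 35 mm high; origin centre of underside.
- bowl: Bystander: orange-brown bowl, 130 mm wide, 65 mm high; origin centre of underside.
- square_prop: Bystander: upright square brick prop 60 x 60 x 120 mm, beyond the rack; origin centre of underside.
- rubbing_brick: Bystander: grey rubbing brick 120 x 50 x 30 mm; origin centre of underside.
- jar: Bystander: pale lidded jar, 84 mm wide, 110 mm high; origin centre of underside.
- brush: Bystander: brush 180 mm long lying on the table.

How it is judged:
By the outcome, as a careful person would: the job done as asked, in the order asked, and still so for the second after the job is handed in, with the robot touching nothing.
It also fails if it takes over 58 s, if anything falls off the work surface, if the arm or the gripper's body presses on something with over 40 N, if the wrist force passes 120 N, or if a joint passes its speed limit or range.

### The arm

A 7-joint arm with a two-finger parallel gripper is mounted at the origin on the work surface. World frame = base frame: x ahead of the robot, y to its left, z up, the work surface at z = 0. Lengths are in m, angles in rad, forces in N, time in s.
With the tool pointing down it reaches from about 0.4 to 0.9 m from the base axis. Payload 5.6 kg.
Tool frame: the origin (TCP) lies midway between the tips of the shut fingers; the grasp point (between the pads) lies 19 mm behind it; z points along the fingers, y is the line along which they close (so a half turn about z gives the same grasp; the last joint's range is limited). The gripper opens to 92 mm and grips with 3 to 60 N. Pads are 20 mm wide; open, the fingers measure 128 mm over their backs; the gripper's body (75 mm by 189 mm) begins 69 mm behind the grasp point.
Start: joints at [-1.34, 0.468, -0.012, 1.603, 0.006, 1.071, -0.056], TCP at [0.176, 0.626, 0.215] pointing down, gripper open.
Joint ranges: [-2.53, 2.53], [-0.31, 2.02], [-1.57, 1.55], [0.28, 2.44], [-1.29, 4.43], [0.15, 1.84], [-2.92, 2.92]. Speed limits (rad/s): [2.57, 2.57, 3.14, 3.14, 3.14, 3.14, 3.14].

### API

Orientations are given as a 3x3 rotation matrix whose columns are the frame's x, y, z axes.
In Python, from station import env, effector, solver, viewer, workorder, search_frame, tip_of gives the robot as it stands. Calls block until the motion is done:
- env.reach(position, orientation): joint-space move of the TCP to a pose.
- env.movel(position, frame=None, rate=0.15): straight line of the TCP; frame=None keeps the orientation; rate is the mean speed in m/s.
- env.goto_joints(angles): joint-space move.
- effector.release() and effector.grasp(squeeze=None): open the fingers fully, or close them until they stop; squeeze is the grip in N (None keeps the last).
- env.pause(seconds).
- solver.inverse_kinematics(position, orientation): joint angles nearest the present ones, or None.
- env.sense(): the state.
- viewer.read_camera(name): name is "scene" or "side" or "wrist"; returns (picture, depth): 480x640x3 uint8, red, green, blue; 480x640 float32, m along the optical axis (not along the pixel's ray), 0 where there is no reading.
- viewer.camera_info(name): a dict with "intrinsics" (3x3 intrinsics, pixels), "dist_coeffs" ([k1, k2, p1, p2, k3] as OpenCV has them; the pictures are not rectified), "eye" and "rotation" of the camera in the world; the wrist camera has in their place "T_tool_cam" (4x4, takes a point from camera to tool coordinates, whose origin is the TCP and whose axes are the flange's). Camera axes: x right, y up, looking along -z (the intrinsics and any distortion apply to the point x, -y, -z); pixel columns grow to the right and rows downward; lengths in m; the calibration is good to about 2 mm. A picture is of the moment at which its call begins: read the wrist's pose just before it. camera_info takes no time and is no camera call.
A pose or a line that the arm cannot do raises env.PlanningError and nothing moves.
- workorder.finish_job(): hands the job in; it is judged then, once.
Trained networks look in the newest picture that a camera, given by its name, has taken for a name from the list of things; names that differ only in an ending like _2 or _b are one class to them, and where a whole thing is asked for, a point or a joint stands for the part that bears it (a point fixed in the world has none). Each returns a list of dicts, best first, with "score" (0 to 1); they miss things now and then, are a little off and sometimes report something else, mostly with a low value. They report only what shows in the picture. A call takes as long as a camera call.
- search_frame(camera, name): "at" ([x, y, z] in m, in world coordinates, good to about 4 mm: the middle of the surface that is visible of it).
- tip_of(camera, name): "at" ([x, y, z] in m, in world coordinates, good to about 4 mm: a listed point, or the origin of a listed thing).
The state is a dict: "t": time; "joint_positions": joint angles; "joint_velocities": joint speeds; "tau": joint torques, N m; "ee_pos": TCP position; "tcp_rot": TCP orientation; "wrist_force": force on the tool from outside, world axes, zero at the start; "moment": the same for the moment, N m; "gripper_width": finger opening in m; "grasp_force": force on a finger pad.
Only numpy, scipy, OpenCV 4.12 (cv2) and the standard library are available. Lean on these libraries where they do the work, as an engineer would, in place of code of your own. Each camera call takes 0.05 s, during which the arm holds its last target. There are 200 camera calls.

## Working session

There is one attempt and no reset: what is moved stays moved. The work goes in short steps, each a Python script; the robot and the scene stay as the last script left them, time stands still between calls to the robot, and variables do not carry over. Pictures are saved under pics/ and viewed, at most 10 in all, crops included, and the job is handed in when it is done.

```bash
mkdir -p pics; ls
cat > q.py <<'E'
import numpy as np, cv2
from station import env, effector, solver, viewer, workorder, search_frame, tip_of
E
python3 - <<'E'
from q import *
names="rack post_home shelf_edge post paddle paddle_stand paddle_place mug dish bowl square_prop rubbing_brick jar brush".split()
for c in("scene","side"):
    p,d=viewer.read_camera(c); cv2.imwrite(f"pics/{c}0.png",p[:,:,::-1]); np.savez(f"{c}0.npz",p=p,d=d)
    i=viewer.camera_info(c); print(c,np.round(i["eye"],3),np.round(i["rotation"],3).tolist(),np.round(i["intrinsics"],1).tolist(),i["dist_coeffs"])
    for n in names:
        r=tip_of(c,n); print(n,[(np.round(x["at"],3).tolist(),round(x["score"],2)) for x in r[:2]])
print(env.sense()["t"])
E
```

```text
pics
scene [1.035 0.34  1.164] [[-0.618, -0.68, 0.394], [0.786, -0.537, 0.306], [0.004, 0.499, 0.867]] [[444.8, 0.0, 314.0], [0.0, 444.8, 232.1], [0.0, 0.0, 1.0]] [-0.09471844  0.          0.          0.          0.        ]
rack [([0.583, -0.021, 0.001], 0.96)]
post_home [([0.476, 0.075, 0.047], 0.87)]
shelf_edge [([0.45, -0.008, 0.18], 0.58)]
post [([0.62, -0.056, 0.05], 0.92)]
paddle [([0.602, -0.299, 0.055], 0.97), ([0.377, -0.464, -0.005], 0.66)]
paddle_stand [([0.607, -0.296, 0.001], 0.6)]
paddle_place [([0.608, -0.299, 0.057], 0.83)]
mug [([0.543, 0.306, 0.001], 0.82)]
dish [([0.383, -0.147, 0.0], 0.94)]
bowl [([0.518, -0.502, -0.004], 0.96)]
square_prop [([0.717, 0.248, 0.001], 0.94)]
rubbing_brick [([0.378, -0.462, -0.004], 0.62)]
jar [([0.542, 0.306, 0.002], 0.74), ([0.477, 0.473, -0.003], 0.65)]
brush [([0.399, 0.398, -0.002], 0.7), ([0.482, 0.475, -0.008], 0.27)]
side [-0.311  0.66   1.435] [[-0.63, 0.594, -0.5], [-0.776, -0.497, 0.388], [-0.018, 0.632, 0.775]] [[589.1, 0.0, 310.1], [0.0, 589.1, 234.1], [0.0, 0.0, 1.0]] [-0.17722742  0.          0.          0.          0.        ]
rack []
post_home []
shelf_edge []
post []
paddle []
paddle_stand []
paddle_place []
mug [([0.54, 0.305, -0.001], 0.66)]
dish [([0.381, -0.147, 0.004], 0.51)]
bowl [([0.519, -0.503, -0.002], 0.73)]
square_prop [([0.722, 0.251, 0.001], 0.82)]
rubbing_brick [([0.373, -0.463, 0.003], 0.96)]
jar []
brush [([0.399, 0.4, 0.003], 0.7)]
1.5
```

View pics/scene0.png

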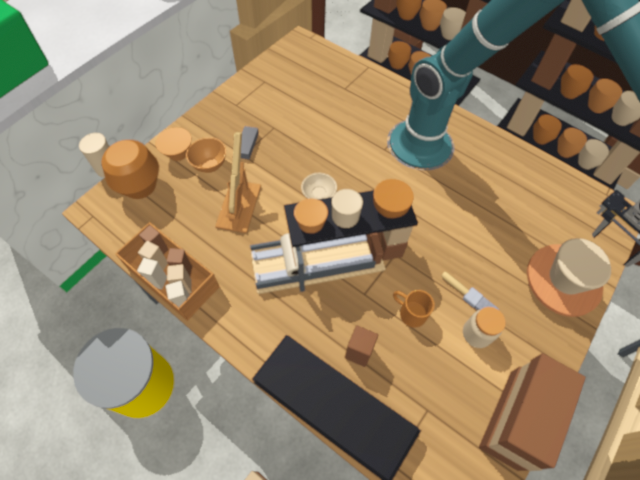

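View pics/side0.png

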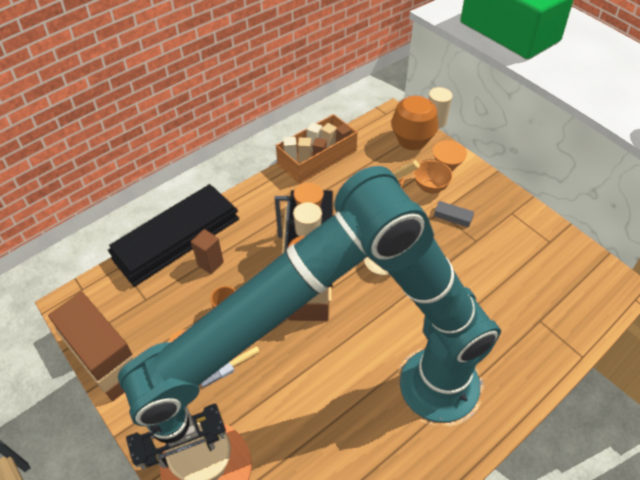

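The scene view shows the rack centred near (315,260) with the post at (292,255), and the paddle handle top near (238,137) leaning over its stand at (240,208). In the side view the arm hides the rack. Next I'll get the paddle axis and rack yaw from scene depth.

```bash
cat >> q.py <<'E'
def cloud(d,K,D,R,t,step=1):
    v,u=np.nonzero(d>0); z=d[v,u]
    n=cv2.undistortPoints(np.stack([u,v],1).astype(float)[:,None],np.array(K),np.array(D))[:,0]
    P=np.stack([n[:,0]*z,-n[:,1]*z,-z],1)
    return P@np.array(R).T+t,u,v
def cam(c):
    i=viewer.camera_info(c)
    if c=="wrist":
        s=env.sense(); T=np.eye(4);T[:3,:3]=s["tcp_rot"];T[:3,3]=s["ee_pos"]; T=T@np.array(i["T_tool_cam"])
        R,t=T[:3,:3],T[:3,3]
    else: R,t=np.array(i["rotation"]),np.array(i["eye"])
    p,d=viewer.read_camera(c)
    return p,d,i["intrinsics"],i["dist_coeffs"],R,t
E
python3 - <<'E'
from q import *
f=np.load("scene0.npz");i=viewer.camera_info("scene")
P,u,v=cloud(f["d"],i["intrinsics"],i["dist_coeffs"],i["rotation"],i["eye"])
m=(abs(P[:,0]-.58)<.2)&(abs(P[:,1]+.33)<.14)&(P[:,2]>.15)&(P[:,2]<.32)
Q=P[m];print(len(Q),Q.min(0),Q.max(0)); 
c=Q.mean(0); w=np.linalg.svd(Q-c)[2]; print(c,w)
for zz in np.arange(.15,.26,.015):
    s=Q[abs(Q[:,2]-zz)<.008]; print(round(zz,3),len(s),s.mean(0).round(3) if len(s) else'')
print(np.round(viewer.camera_info("wrist")["T_tool_cam"],3).tolist(), viewer.camera_info("wrist")["intrinsics"])
# rack: side guide / rails edges
m=(abs(P[:,0]-.6)<.2)&(abs(P[:,1])<.2)&(P[:,2]>.19)&(P[:,2]<.2)
Q=P[m].astype(np.float32); print(len(Q),cv2.minAreaRect(Q[:,:2]))
E
```

```text
285 [ 0.47657275 -0.36842789  0.15000828] [ 0.55161926 -0.32286398  0.2276483 ]
[ 0.51492485 -0.34388113  0.18906537] [[ 0.58139003  0.31037767 -0.75209796]
 [ 0.8043296  -0.35858144  0.47378608]
 [ 0.12263575  0.88038915  0.45812162]]
0.15 29 [ 0.54  -0.33   0.154]
0.165 58 [ 0.533 -0.334  0.164]
0.18 54 [ 0.522 -0.34   0.18 ]
0.195 62 [ 0.511 -0.346  0.195]
0.21 60 [ 0.499 -0.352  0.21 ]
0.225 40 [ 0.492 -0.358  0.222]
0.24 0 
0.255 0 
[[0.0, 0.959, 0.285, 0.081], [1.0, -0.0, -0.001, -0.001], [-0.001, 0.285, -0.959, -0.171], [0.0, 0.0, 0.0, 1.0]] [[337.51700063   0.         321.88043038]
 [  0.         337.51700063 239.52690604]
 [  0.           0.           1.        ]]Traceback (most recent call last):
  File "<stdin>", line 12, in <module>
cv2.error: OpenCV(4.12.0) /io/opencv/modules/imgproc/src/convhull.cpp:143: error: (-215:Assertion failed) total >= 0 && (depth == CV_32F || depth == CV_32S) in function 'convexHull'
```

```bash
cat >> q.py <<'E'
def frames(yaw):
    c,s=np.cos(yaw),np.sin(yaw); X=np.array([c,s,0]);Y=np.array([-s,c,0]);Z=np.array([0,0,1.])
    a=np.radians(40); zp=np.cos(a)*Z-np.sin(a)*X
    return X,Y,Z,zp
def tool(yaw,sg=1):
    X,Y,Z,zp=frames(yaw); z=-zp; y=sg*Y; return np.stack([np.cross(y,z),y,z],1)
def tcp(origin,yaw,g=.169): return np.array(origin)+g*frames(yaw)[3]
E
python3 - <<'E'
from q import *
ys,yr=np.radians(28.1),np.radians(48)
X,Y,Z,zp=frames(yr)
rk=np.array([.583,-.021,0])
R=lambda x,y,z: rk+x*X+y*Y+z*Z
st=np.array([.606,-.298,.055])
zs=frames(ys)[3]
for sg in(1,-1):
    print(sg)
    for n,o,yw in[("grasp",st,ys),("pre",st+.12*zs,ys),("up",st+.16*zs,ys),("entryup",R(-.01,-.11,.054)+.14*zp,yr),("entry",R(-.01,-.11,.054),yr),("home",R(-.01,.109,.054),yr)]:
        q=solver.inverse_kinematics(tcp(o,yw),tool(yw,sg)); print(n,tcp(o,yw).round(3),None if q is None else np.round(q,2))
for h in(.35,.45):
  Rd=np.array([[1,0,0],[0,-1,0],[0,0,-1.]])
  q=solver.inverse_kinematics([.45,-.2,h],Rd);print(q)
print(env.sense()["tcp_rot"].round(2) if hasattr(env.sense()["tcp_rot"],"round") else env.sense()["tcp_rot"])
E
```

```text
1
grasp [ 0.51  -0.349  0.184] [ 0.37  0.51  0.66  1.96 -1.2   1.12 -2.49]
pre [ 0.442 -0.385  0.276] [ 0.08  0.67  1.36  1.92 -1.27  1.62 -2.4 ]
up [ 0.419 -0.398  0.307] [ 0.11  0.61  1.36  1.89 -1.2   1.63 -2.43]
entryup [ 0.525 -0.25   0.291] [-0.18  0.67  1.36  1.88 -1.23  1.67 -2.37]
entry [ 0.585 -0.183  0.183] [-0.07  0.6   0.89  1.96 -1.27  1.27 -2.4 ]
home [ 0.423 -0.036  0.183] [-0.1   0.13  0.65  2.43 -1.14  0.86 -2.43]
-1
grasp [ 0.51  -0.349  0.184] [ 0.37  0.51  0.66  1.96 -1.2   1.12  0.65]
pre [ 0.442 -0.385  0.276] [ 0.08  0.67  1.36  1.92 -1.27  1.62  0.74]
up [ 0.419 -0.398  0.307] [ 0.11  0.61  1.36  1.89 -1.2   1.63  0.71]
entryup [ 0.525 -0.25   0.291] [-0.08  0.5   1.12  1.88 -1.11  1.49  0.69]
entry [ 0.585 -0.183  0.183] [-0.07  0.6   0.89  1.96 -1.27  1.27  0.74]
home [ 0.423 -0.036  0.183] [-0.1   0.13  0.65  2.43 -1.14  0.86  0.71]
[-0.46353809  0.06267629  0.87214683  1.84477746 -0.05044667  1.25684592
 -1.1475649 ]
[-1.16596689 -0.17297639  1.40055597  1.68261745  0.17101786  1.48976218
 -1.35271437]
[[-0.96  0.27  0.  ]
 [ 0.27  0.96 -0.  ]
 [-0.   -0.   -1.  ]]
```

Run:
```python
from q import *
env.goto_joints([.3,.0,0,1.6,0,1.54,-1.57])
p,d,K,D,R,t=cam("wrist"); cv2.imwrite("pics/w1.png",p[:,:,::-1]); np.savez("w1.npz",p=p,d=d,K=K,D=D,R=R,t=t)
s=env.sense();print(s["t"],np.round(s["ee_pos"],3),t.round(3))
for n in "rack post_home shelf_edge post paddle paddle_stand paddle_place".split():
    print(n,[(np.round(x["at"],4).tolist(),round(x["score"],2)) for x in tip_of("wrist",n)[:2]])
P,u,v=cloud(d,K,D,R,t)
ys,yr=np.radians(28.1),np.radians(48)
m=(abs(P[:,0]-.58)<.2)&(abs(P[:,1]+.33)<.14)&(P[:,2]>.15)&(P[:,2]<.32)
Q=P[m]; print(len(Q)); c=Q.mean(0); print(c,np.linalg.svd(Q-c)[2][0],Q[Q[:,2].argmax()])
X,Y,Z,zp=frames(yr); rk=np.array([.583,-.021,0]);R_=lambda x,y,z: rk+x*X+y*Y+z*Z
zs=frames(ys)[3]; st=np.array([.606,-.298,.055])
for sg in(1,-1):
    for n,o,yw in[("grasp",st,ys),("pre",st+.12*zs,ys),("entryup",R_(-.01,-.11,.054)+.14*zp,yr),("entry",R_(-.01,-.11,.054),yr),("home",R_(-.01,.109,.054),yr)]:
        q=solver.inverse_kinematics(tcp(o,yw),tool(yw,sg)); print(n,None if q is None else np.round(q,2))
```

```text
5.55 [ 0.442 -0.171  0.483] [ 0.519 -0.195  0.654]
rack [([0.5161, -0.5046, -0.003], 0.72)]
post_home []
shelf_edge [([0.4517, -0.0078, 0.1773], 0.61)]
post [([0.6254, -0.0514, 0.0477], 0.7)]
paddle [([0.6063, -0.2957, 0.0559], 0.94)]
paddle_stand []
paddle_place [([0.6061, -0.2998, 0.0523], 0.92)]
1316
[ 0.50997141 -0.34583729  0.19409228] [-0.6016943  -0.31907225  0.73222733] [ 0.48929277 -0.3547585   0.22815918]
grasp [ 0.66  0.45  0.28  1.94 -1.07  0.97 -2.58]
pre [ 0.7   0.32  0.4   1.89 -0.92  1.17 -2.66]
entryup [ 0.55  0.32  0.25  1.84 -0.85  1.2  -2.67]
entry [ 0.5   0.45  0.12  1.92 -0.98  0.95 -2.6 ]
home [ 0.44  0.13  0.07  2.4  -1.1   0.79 -2.49]
grasp [ 0.63  0.45  0.33  1.95 -1.08  0.98  0.57]
pre [ 0.53  0.34  0.61  1.9  -0.98  1.22  0.53]
entryup [ 0.48  0.32  0.34  1.85 -0.87  1.22  0.49]
entry [ 0.48  0.45  0.14  1.92 -0.99  0.96  0.55]
home [-0.17  0.13  0.73  2.43 -1.15  0.87  0.72]
```

View pics/w1.png

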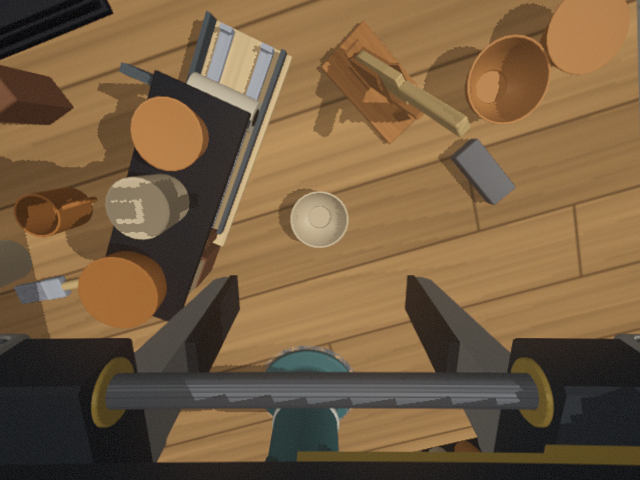

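The wrist view shows the open side of the rack (guide from (285,60) to (222,240)), the post at (220,95), and the paddle handle running from (360,55) to (460,125). I'll fit the rack yaw and offset from the guide tops in this cloud.

Run:
```python
from q import *
f=np.load("w1.npz");P,u,v=cloud(f["d"],f["K"],f["D"],f["R"],f["t"])
yr=np.radians(48); rk=np.array([.583,-.021,0])
for it in range(3):
    X,Y,Z,zp=frames(yr); L=np.stack([(P-rk)@X,(P-rk)@Y,P[:,2]],1)
    m=(L[:,2]>.028)&(L[:,2]<.042)&(L[:,0]<-.045)&(L[:,0]>-.09)&(L[:,1]>-.16)&(L[:,1]<.10)
    A=L[m]; k,b=np.polyfit(A[:,1],A[:,0],1); print(m.sum(),np.degrees(k),b,A[:,0].min(),A[:,0].max(),A[:,2].mean(), A[:,1].min(),A[:,1].max())
    yr-=k
print("yaw",np.degrees(yr))
def st(n,m): 
    A=L[m]; print(n,len(A),np.percentile(A,[2,50,98],axis=0).round(4).tolist() if len(A) else "")
o=(abs(L[:,0])<.12)&(abs(L[:,1])<.19)
st("guide+",o&(L[:,2]>.039)&(L[:,2]<.048)&(L[:,0]>.045)&(L[:,1]<-.09))
st("post",(abs(L[:,0])<.07)&(L[:,1]>-.12)&(L[:,1]<0)&(L[:,2]>.055)&(L[:,2]<.09))
st("posttop",(abs(L[:,0])<.07)&(L[:,1]>-.12)&(L[:,1]<0)&(L[:,2]>.073)&(L[:,2]<.085))
st("lip",(abs(L[:,0])<.05)&(L[:,1]<-.14)&(L[:,1]>-.2)&(L[:,2]>.027)&(L[:,2]<.04))
st("rail",(abs(L[:,0]+.035)<.012)&(L[:,1]<-.09)&(L[:,1]>-.15)&(L[:,2]>.016)&(L[:,2]<.028))
st("base",(abs(L[:,0])<.02)&(L[:,1]<-.09)&(L[:,1]>-.15)&(L[:,2]>.005)&(L[:,2]<.02))
st("shelf",(L[:,0]>-.1)&(L[:,0]<.1)&(L[:,1]>-.1)&(L[:,1]<.3)&(L[:,2]>.186)&(L[:,2]<.205))
st("bar",(L[:,0]>-.15)&(L[:,0]<.15)&(L[:,1]>-.08)&(L[:,1]<-.02)&(L[:,2]>.165)&(L[:,2]<.25))
```

```text
844 -1.5801536176864177 -0.06029508168497951 -0.06682155592762798 -0.051614926709878925 0.03460712070944107 -0.15979816137983038 0.09987585476343627
848 -0.004095641829233847 -0.060282184031349835 -0.06450983971590088 -0.05556969021482754 0.034606467796621534 -0.1598777523243295 0.09967187356755353
848 -4.925391336929007e-06 -0.060282187157579936 -0.0645142904096885 -0.055576461618330186 0.034606467796621534 -0.15987325998519658 0.09967645515397945
yaw 49.584254184906996
guide+ 359 [[0.0596, -0.1668, 0.0397], [0.0631, -0.1298, 0.0447], [0.0683, -0.092, 0.047]]
post 1107 [[-0.0566, -0.0779, 0.0566], [-0.0063, -0.0665, 0.0715], [0.0514, -0.038, 0.0774]]
posttop 443 [[-0.0559, -0.0671, 0.0731], [-0.0007, -0.0611, 0.0751], [0.0516, -0.0524, 0.078]]
lip 166 [[-0.0428, -0.1635, 0.0273], [0.0266, -0.1594, 0.0328], [0.0463, -0.1556, 0.0352]]
rail 491 [[-0.043, -0.1487, 0.0176], [-0.0338, -0.1207, 0.0229], [-0.0235, -0.0914, 0.0251]]
base 914 [[-0.0191, -0.1489, 0.0108], [0.0001, -0.1206, 0.0131], [0.0192, -0.0912, 0.0152]]
shelf 10818 [[-0.0761, -0.0557, 0.1927], [-0.0457, 0.0626, 0.197], [0.0426, 0.2506, 0.199]]
bar 3899 [[-0.0759, -0.0573, 0.18], [-0.0143, -0.0393, 0.1972], [0.0853, -0.0209, 0.2476]]
```

```bash
cat >> q.py <<'E'
ys,yr=np.radians(27.9),np.radians(49.58)
X,Y,Z,zp=frames(yr); rk=np.array([.583,-.021,0])+.003*Y
rp=lambda x,y,z: rk+x*X+y*Y+z*Z
zs=frames(ys)[3]; st0=np.array([.605,-.298,.0555])
E
python3 - <<'E'
from q import *
sg=1
env.reach(tcp(st0+.1*zs,ys),tool(ys,sg))
s=env.sense();print(s["t"],np.round(s["joint_positions"],2))
env.movel(tcp(st0,ys),rate=.12)
s=env.sense();print(s["t"],np.round(s["joint_positions"],2),np.round(s["wrist_force"],1))
p,d,K,D,R,t=cam("wrist"); cv2.imwrite("pics/w2.png",p[:,:,::-1])
for g in(.169,.16):
  for n,y in(("entry",-.115),("mid",0),("home",.109),("home+",.114)):
    q=solver.inverse_kinematics(tcp(rp(-.01,y,.054),yr,g),tool(yr,sg)); print(g,n,None if q is None else np.round(q,2))
E
```

```text
7.0833 [ 0.69  0.33  0.38  1.91 -0.94  1.13 -2.65]
8.0667 [ 0.64  0.45  0.31  1.95 -1.08  0.98 -2.57] [-0.6  0.5 -0.4]
0.169 entry [ 0.45  0.47  0.19  1.9  -0.99  0.99 -2.58]
0.169 mid [ 0.42  0.3   0.16  2.16 -1.04  0.9  -2.5 ]
0.169 home [ 0.4   0.13  0.13  2.39 -1.08  0.82 -2.47]
0.169 home+ [ 0.4   0.13  0.12  2.4  -1.08  0.82 -2.47]
0.16 entry [ 0.44  0.48  0.18  1.9  -1.    0.98 -2.57]
0.16 mid [ 0.42  0.32  0.15  2.17 -1.05  0.88 -2.49]
0.16 home [ 0.39  0.15  0.12  2.4  -1.11  0.8  -2.45]
0.16 home+ [ 0.39  0.14  0.11  2.41 -1.11  0.8  -2.45]
```

View pics/w2.png

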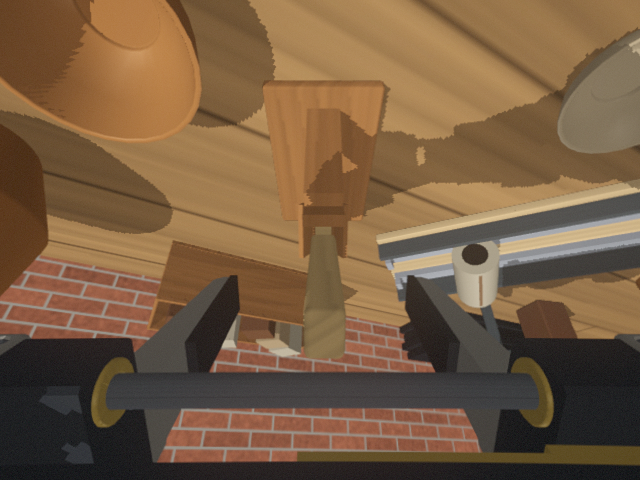

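The handle (325,300) sits centred between the open fingers (322), and the post is at (475,275) in the distance. I'll grasp, draw out and carry to above the track entry.

Run:
```python
from q import *
effector.grasp(squeeze=40)
s=env.sense();print(s["t"],s["gripper_width"],s["grasp_force"],np.round(s["wrist_force"],1))
g=np.array(s["ee_pos"]);np.savez("g.npz",p=g,R=s["tcp_rot"])
env.movel(g+.03*zs,rate=.06); s=env.sense();print(np.round(s["wrist_force"],1))
env.movel(g+.17*zs,rate=.2)
env.movel(tcp(rp(-.01,-.115,.054),yr)+.12*zp,tool(yr),rate=.2)
s=env.sense();print(s["t"],np.round(s["joint_positions"],2),s["gripper_width"],np.round(s["wrist_force"],1),np.round(s["moment"],2))
p,d,K,D,R,t=cam("scene"); cv2.imwrite("pics/s2.png",cv2.resize(p[130:330,180:430,::-1],None,fx=3,fy=3)); np.savez("s2.npz",p=p,d=d,K=K,D=D,R=R,t=t)
for n in("post","paddle"): print(n,[(np.round(x["at"],4).tolist(),round(x["score"],2)) for x in tip_of("scene",n)[:2]])
print("exp paddle",rp(-.01,-.115,.054)+.12*zp)
```

```text
9.225 0.017805034307843297 39.9966824054718 [ 0.6 -0.4  0.3]
[ 0.1 -0.  -1.2]
11.9083 [ 0.53  0.35  0.26  1.83 -0.86  1.19 -2.65] 0.01749881889134967 [ 0.7  0.1 -0.8] [-0.65  0.6  -0.  ]
post [([0.6225, -0.0595, 0.0471], 0.83)]
paddle [([0.6081, -0.1633, 0.1467], 0.85), ([0.5394, 0.3059, -0.0001], 0.32)]
exp paddle [ 0.61177018 -0.15995575  0.14592533]
```

View pics/s2.png

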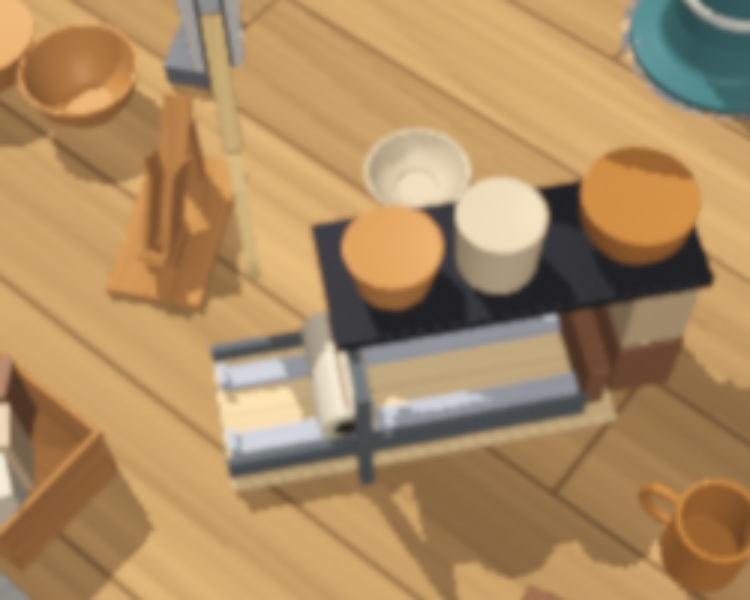

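The paddle (crop (240,200)) is free of the stand. The post (330,375) is just short of the crossbar, and the track in front of it is clear. I'll insert and start pushing.

Run:
```python
from q import *
T=lambda y:tcp(rp(-.01,y,.054),yr)
def rep(n):
    s=env.sense(); f=np.array(s["wrist_force"]); print(n,round(s["t"],2),"F rack",np.round([f@X,f@Y,f[2]],1),"M",np.round(s["moment"],2),s["gripper_width"])
env.movel(T(-.115),rate=.12); rep("in")
env.movel(T(-.06),rate=.035); rep("push1")
p,d,K,D,R,t=cam("scene"); cv2.imwrite("pics/s3.png",cv2.resize(p[130:330,180:430,::-1],None,fx=3,fy=3))
for n in("post","paddle"): print(n,[(np.round([(np.array(x["at"])-rk)@X,(np.array(x["at"])-rk)@Y,x["at"][2]],4).tolist(),round(x["score"],2)) for x in tip_of("scene",n)[:1]])
```

```text
in 13.21 F rack [ 0.1 -1.  -1.3] M [-0.65  0.67 -0.04] 0.017940731522555885
push1 14.93 F rack [-0.2  0.1 -2.7] M [-0.76  0.39 -0.21] 0.017881021753385767
post [([0.0001, -0.0272, 0.0518], 0.68)]
paddle [([-0.0134, -0.0587, 0.0515], 0.92)]
```

View pics/s3.png

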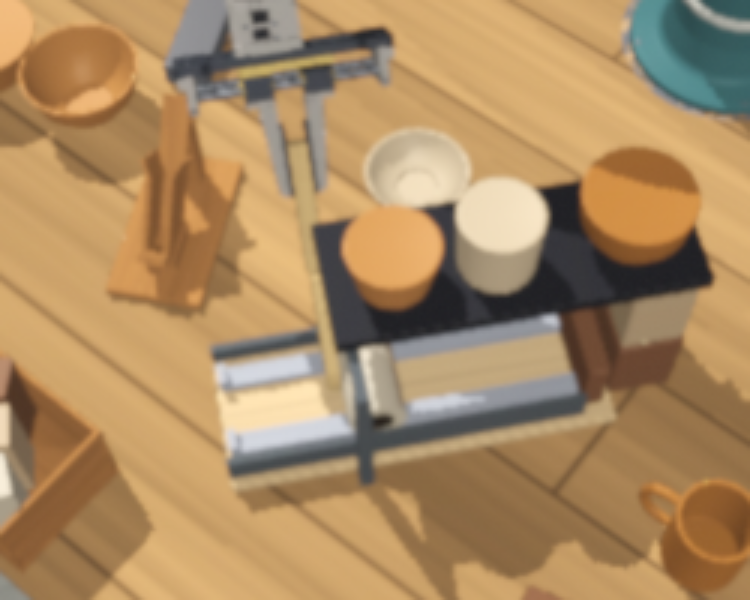

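The post (380,385) rolled ahead of the blade, square to the rails. The handle is clear of the shelf edge. I'll push on, then creep home while watching the force.

Run:
```python
from q import *
T=lambda y:tcp(rp(-.01,y,.054),yr)
def rep(n):
    s=env.sense(); f=np.array(s["wrist_force"]); F=[f@X,f@Y,f[2]]; print(n,round(s["t"],2),"F rack",np.round(F,1),"M",np.round(s["moment"],2),round(s["joint_positions"][3],3)); return F[1]
env.movel(T(.095),rate=.035); b=rep("p2")
for y in np.arange(.099,.1215,.002):
    try: env.movel(T(y),rate=.02)
    except env.PlanningError as e: print(e); break
    if rep(round(y,3))<-6: break
env.pause(.2)
p,d,K,D,R,t=cam("scene"); cv2.imwrite("pics/s4.png",cv2.resize(p[130:330,180:430,::-1],None,fx=3,fy=3)); np.savez("s4.npz",p=p,d=d,K=K,D=D,R=R,t=t)
for n in("post","paddle"): print(n,[(np.round([(np.array(x["at"])-rk)@X,(np.array(x["at"])-rk)@Y,x["at"][2]],4).tolist(),round(x["score"],2)) for x in tip_of("scene",n)[:1]])
```

```text
p2 19.66 F rack [ 0.7 -1.1 -1. ] M [-0.77  0.23 -0.33] 2.363
0.099 20.01 F rack [-1.1 -0.1 -1.7] M [-0.6   0.6   0.04] 2.372
0.101 20.26 F rack [-0.7 -0.8 -1. ] M [-0.72  0.62 -0.01] 2.376
0.103 20.51 F rack [ 0.8 -0.3 -0.7] M [-0.69  0.51 -0.15] 2.379
0.105 20.76 F rack [-0.1 -0.2 -1.1] M [-0.76  0.47 -0.18] 2.384
0.107 21.01 F rack [ 0.5 -1.5 -0.3] M [-0.69  0.45 -0.15] 2.388
0.109 21.26 F rack [ 0.4 -2.3 -1.3] M [-1.    0.01 -0.55] 2.391
0.111 21.51 F rack [ 1.7 -4.8 -3.1] M [-1.44 -0.6  -1.11] 2.394
0.113 21.76 F rack [ 2.4 -6.7 -4.3] M [-1.8  -1.03 -1.54] 2.397
post [([-0.0015, 0.1419, 0.0501], 0.71)]
paddle [([-0.0124, 0.1101, 0.0511], 0.65)]
```

View pics/s4.png

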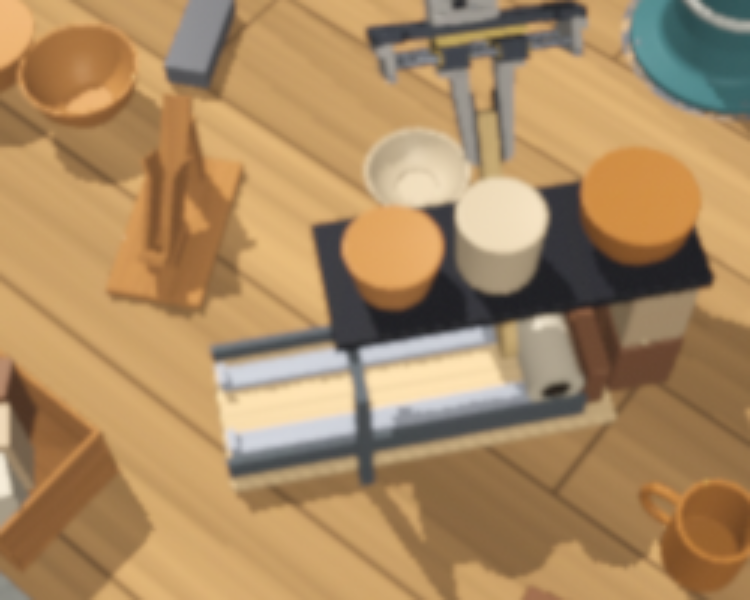

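The post (545,355) is against the brick stop: the net puts it at rack y 142, and the push force rose to 6.7 N. Backing off gently and returning the way I came.

Run:
```python
from q import *
T=lambda y:tcp(rp(-.01,y,.054),yr)
env.movel(T(.100),rate=.02)
env.movel(T(-.115),rate=.12)
env.movel(T(-.115)+.12*zp,rate=.15)
f=np.load("g.npz")
env.movel(f["p"]+.17*zs,f["R"],rate=.2)
s=env.sense();print(s["t"],s["gripper_width"],np.round(s["wrist_force"],1),np.round(s["moment"],2))
p,d,K,D,R,t=cam("scene"); cv2.imwrite("pics/s5.png",cv2.resize(p[130:330,180:430,::-1],None,fx=3,fy=3))
for n in("post","paddle"): print(n,[(np.round([(np.array(x["at"])-rk)@X,(np.array(x["at"])-rk)@Y,x["at"][2]],4).tolist(),np.round(x["at"],4),round(x["score"],2)) for x in tip_of("scene",n)[:1]])
print("exp",st0+.17*zs)
p,d,K,D,R,t=cam("wrist"); np.savez("w3.npz",p=p,d=d,K=K,D=D,R=R,t=t)
cv2.imwrite("pics/w3.png",p[:,:,::-1])
print([(np.round(x["at"],4),x["score"]) for x in tip_of("wrist","paddle")[:1]])
P,u,v=cloud(d,K,D,R,t); L=(P-(st0+.17*zs)); Xs,Ys,_,_=frames(ys)
a=L@zs; b=L@Ys; c=L@np.cross(Ys,zs)
for lo,hi in((-.02,.03),(.03,.08),(.1,.14)):
    m=(a>lo)&(a<hi)&(abs(b)<.02)&(abs(c)<.04); print(lo,m.sum(),np.percentile(b[m],[3,50,97]).round(4),np.percentile(c[m],[3,50,97]).round(4)) if m.any() else 0
```

```text
26.9833 0.01778451200554659 [-1.1  0.8 -0.4] [-0.35  0.84 -0.02]
post [([0.0012, 0.14, 0.0497], array([0.4749, 0.0726, 0.0497]), 0.82)]
paddle [([-0.3008, -0.1577, 0.1866], array([ 0.5057, -0.3503,  0.1866]), 0.58)]
exp [ 0.50842749 -0.34913251  0.18572756]
[]
-0.02 63 [-0.0051  0.0007  0.0056] [-0.0252 -0.0249 -0.0246]
0.03 159 [-0.0054 -0.0002  0.0058] [-0.0252 -0.025  -0.0247]
0.1 449 [-0.0082 -0.0003  0.0084] [-0.0124 -0.0119 -0.01  ]
```

View pics/w3.png

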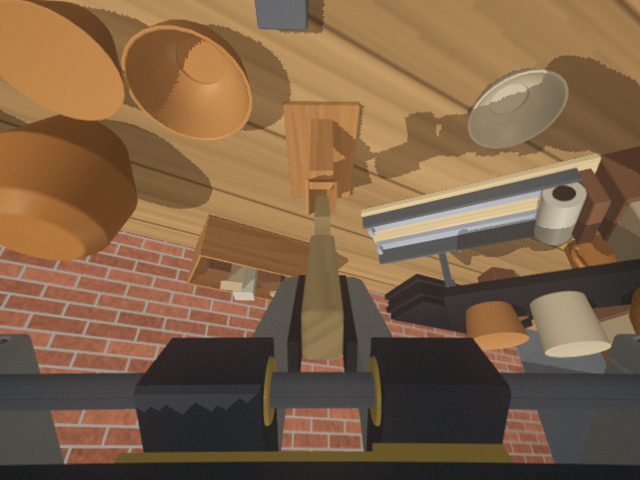

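View pics/s5.png

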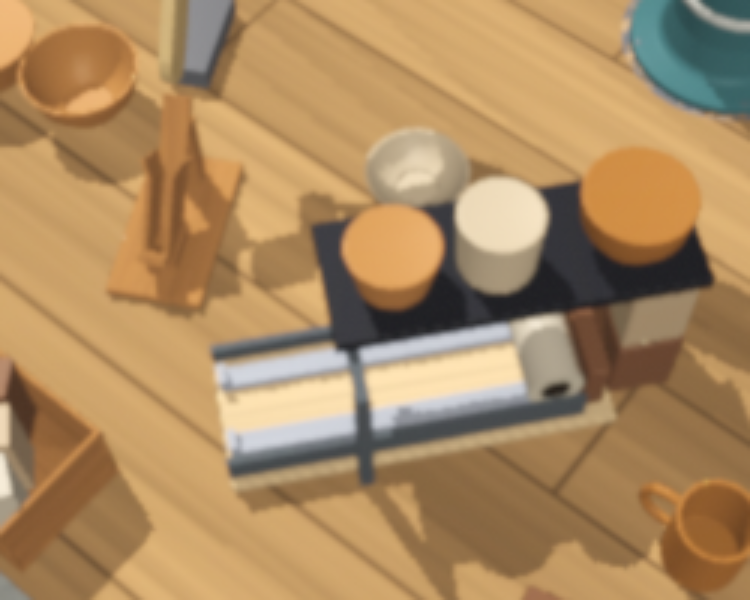

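The post is still home (545,355), and the paddle is still square and centred in the grip, within 1 mm over the blade. It lines up with the slot at (320,185) in the wrist view. I'll insert with force checks, then let go.

Run:
```python
from q import *
f=np.load("g.npz"); g=f["p"]
ok=True
for h in(.11,.08,.06,.045,.03,.02,.012,.006,.002,0):
    env.movel(g+h*zs,rate=.08 if h>.1 else .05)
    s=env.sense();F=np.array(s["wrist_force"]);print(h,np.round(F,1),np.round(s["moment"],2))
    if np.linalg.norm(F)>15: ok=False;print("STOP");break
if ok:
    effector.release(); env.pause(.3)
    s=env.sense();print(s["t"],s["gripper_width"],np.round(s["wrist_force"],1))
    env.movel(g+.12*zs,rate=.12)
    p,d,K,D,R,t=cam("wrist"); cv2.imwrite("pics/w4.png",p[:,:,::-1])
    print([(np.round(x["at"],4),x["score"]) for x in tip_of("scene","paddle")[:1]])
    P,u,v=cloud(d,K,D,R,t); L=P-st0; Xs,Ys,_,_=frames(ys); a=L@zs;b=L@Ys;c=L@np.cross(Ys,zs)
    m=(a>.1)&(a<.25)&(abs(b)<.02)&(abs(c)<.03); print("top",a[m].max(),np.percentile(b[m],[3,97]),np.percentile(c[m],[3,97]))
    s=env.sense();print(s["t"])
    cam("scene"); print([(np.round(x["at"],4),x["score"]) for n in("paddle","post") for x in tip_of("scene",n)[:1]])
```

```text
0.11 [0.5 0.2 0.1] [-0.37  0.8   0.03]
0.08 [ 0.1 -0.1 -1.7] [-0.34  0.74  0.05]
0.06 [ 1.2 -0.2 -0.8] [-0.29  0.7   0.02]
0.045 [-0.3 -0.3 -0.3] [-0.29  0.76  0.06]
0.03 [ 1.2 -0.9 -1.7] [-0.26  0.67 -0.01]
0.02 [ 0.9  0.1 -1.1] [-0.28  0.71  0.02]
0.012 [ 0.8  0.5 -1.6] [-0.22  0.66  0.05]
0.006 [ 0.2 -0.3 -0.8] [-0.22  0.69  0.01]
0.002 [ 0.  -1.  -0.3] [-0.25  0.65 -0.02]
0 [ 0.9  0.2 -1.8] [-0.37  0.62 -0.09]
33.2167 0.09176249643321684 [ 0.  -0.2 -0.1]
[(array([ 0.5057, -0.3503,  0.1866]), 0.58)]
top 0.2179250254738423 [-0.00946361  0.00806806] [-0.02836323  0.00861504]
34.4667
[(array([ 0.6026, -0.3007,  0.0564]), 0.8), (array([0.4692, 0.0703, 0.0507]), 0.61)]
```

View pics/w4.png

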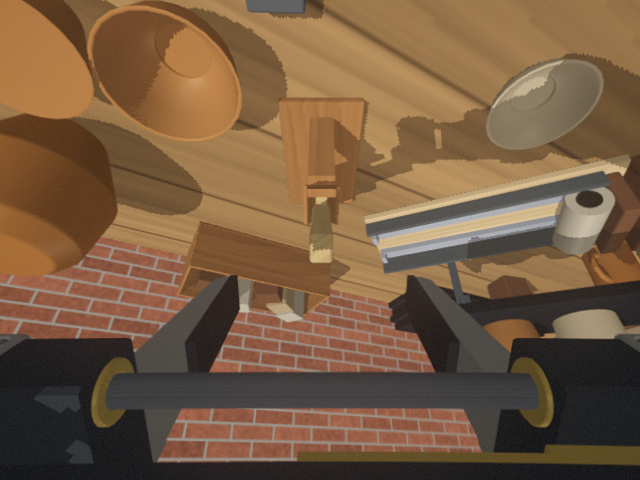

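The paddle stands in its slot (320,220), the post lies against the brick stop (585,215), and the gripper is open and clear. Handing in.

```bash
python3 -c "
from q import *
print(workorder.finish_job())"
```

```text
the job is handed in; nothing more can be done
None
```

The post lies home against the brick stop, the paddle is back in its stand and released, and I handed the job in at about 34.5 s on the robot's clock (limit 58 s).

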